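# Load the inclined-plane rig

## Robot

A 6-joint arm with a two-finger parallel gripper is mounted at the origin on a cart in front of the work surface, level with it; the furniture and walls round the work are solid. World frame = base frame: x ahead of the robot, y to its left, z up, the work surface at z = 0. Lengths are in m, angles in rad, forces in N, time in s.
With the tool pointing down it reaches from about 0.3 to 0.85 m from the base axis. Payload 5.4 kg.
Tool frame: the origin (TCP) lies on the centre line of the jaws, within the pads' length; the fingertips stand 25 mm ahead of it and the grasp point (between the pads) lies 6 mm ahead of it; z points along the fingers, y is the line along which they close (so a half turn about z gives the same grasp; the last joint's range is limited). The gripper opens to 85 mm and grips with 20 to 120 N. Pads are 22 mm wide; open, the fingers measure 114 mm over their backs; the gripper's body (76 mm by 85 mm) begins 54 mm behind the grasp point. The pads swing forward as they close: fully open they stand 13 mm farther back than shut.
Start: joints at [0.905, 0.158, 1.597, -0, 1.386, -0.21], TCP at [0.253, 0.516, 0.256] pointing down, gripper open.
Joint ranges: [-2.91, 2.91], [-0.94, 2.29], [0.18, 2.7], [-1.29, 4.43], [0.17, 2.64], [-3, 3]. Speed limits (rad/s): [2.57, 2.57, 3.14, 3.14, 3.14, 3.14].

## Interface

Orientations are given as a unit quaternion [w, x, y, z].
In Python, from rig import bot gives the robot as it stands.
- The arm moves only by the shell command python3 -m handwheel 'ROWS'. ROWS is JSON, a list that holds one entry, the list of rows, each a list of 5 numbers: the shift along the tool's x, y, z in mm, then the turn about the tool's z in degrees, then the finger opening in mm, from 0 to 85.4. A call has 1 to 8 rows; each row shifts and turns the commanded pose from where the row before left it, along the tool's axes as they then stand; what a row does not reach is not made up. A row lasts 1/12 s, in which the tool goes at most 41.7 mm and 7.16 degrees, less where a joint would pass 70% of its speed; a pose out of reach is approached as far as the arm can. A call is refused whole if a number of a shift passes 41.7 or a number of a turn 7.16, either way. A call with a gripper value outside its range is refused whole. The fingers move at their own pace and stop on an object; the grip force is fixed at half the most. Time passes only in rows, so rows that do not move let the fingers close. It gives the time, the measured TCP pose, the force, the opening and the grip force at its end, in the units of the state.
- bot.read_state(): the state, without advancing time (a new reading comes with each control period).
- bot.read_camera(name): name is "side" or "top"; returns (picture, depth): 480x640x3 uint8, red, green, blue; 480x640 float32, m along the optical axis (not along the pixel's ray), 0 where there is no reading.
- bot.camera_params(name): a dict with "K" (3x3 intrinsics, pixels), "k1" (the pictures are not rectified: a ray, as slopes to the right and down, at radius r is drawn at 1 + k1 r^2 times it, then the intrinsics apply), "rvec" (rotation vector, rad) and "tvec" (3), from world to camera coordinates, as OpenCV has them. Camera axes: x right, y down, z forward; pixel columns grow to the right and rows downward; lengths in m; the calibration is good to about 2 mm. A picture is of the moment at which its call begins. camera_params takes no time and is no camera call.
- bot.sign_off(): hands the job in; it is judged then, once.
The state is a dict: "time_s": time; "qpos": joint angles; "dq": joint speeds; "joint_efforts": joint torques, N m; "position": TCP position; "tcp_rot": TCP orientation; "ft_force": force on the tool from outside, world axes, zero at the start; "wrist_torque": the same for the moment, N m; "gripper_width": finger opening in m; "gripper_force": force on a finger pad.
Only numpy, scipy, OpenCV 4.12 (cv2) and the standard library are available. Lean on these libraries where they do the work, as an engineer would, in place of code of your own. Each camera call takes 0.05 s, during which the arm holds its last target. There are 200 camera calls.

## Task

Get the inclined-plane rig ready for its next run: with the fingertips push the steel roller slowly and steadily up the ramp, without letting it run back, over the small ridge at the top until it sits against the end stop; then push the red bar round until it is fully shut across the track below the roller. Only push: do not pick the roller up. Leave everything else on the bench where it is and take the hand away at the end.

Things in the scene. Friction and masses are not known exactly. Their poses are not given: they have to be found in the camera images.
- ramp: The fixed rig: a level wooden base board, 250 x 110 x 10 mm, that carries the tilted track. Origin on the bench under the rig; its x axis is level and points uphill, y to the left when looking uphill, z up. It does not move during the run.
- track: Tilted plywood track fixed on the rig, slope 0.14 rad. Origin in the deck's top surface, on its centre line, 34 mm over the bench; x runs up the slope along the deck, y left looking uphill, z square to the deck. In this frame the deck's top is z = 0 from x = -120 to 75 mm; side rails 10 mm high stand at y = +-42 to +-48 mm from x = -123 to 123 mm.
- lip (a point): Middle of the top edge of the grey lip that closes the low end, x = -120, z = 7 mm in the track's frame; the lip is 6 mm thick (x = -126 to -120 mm).
- ridge (a point): Middle of the low ridge at the top of the deck, x = 75, z = 0 mm in the track's frame. Beyond it the seat floor slopes down to the end stop, 0.105 rad below level.
- stop (a point): Middle of the top edge of the grey end stop's face, x = 122, z = 40 mm in the track's frame. A steel pin 8 mm thick, on which the red bar shuts, stands at the right rail: x = 71, y = -45 mm, up to z = 36 mm.
- seat (a point): Where the roller's centre lies when it is home, resting in the seat against the end stop: 97 mm up the track from the track's origin, 20 mm from the deck plane.
- roller: Steel cylinder with two blue bands, 50 mm in diameter, 70 mm long, about 0.25 kg, across the track. Origin at its centre; its axis is its own y. Starts resting on the lip, centre at x = -103, z = 25 mm in the track's frame. It rolls back if not backed; pushed from downhill it goes up with a few newtons. Once past the ridge it rolls the last 2 cm to the stop by itself and stays.
- gate (a joint): Angle of the red bar on its hinge, rad: 0 = shut, straight across the track (mechanical limit); grows as the free end swings out downhill to the left; 1.57 = parallel to the track, outside the left rail. Starts between 1.4 and 1.8. A stiff hinge (0.04 N m): it stays where it is left and moves with about 0.5 N at mid length. Shut, it lies 6 mm downhill of the seated roller.
- bar_pivot (a point): The hinge of the red bar, on a bracket outside the left rail, at x = 62, y = 75, z = 22 mm in the track's frame (half-way up the bar). The hinge axis is square to the deck.
- bar_tip (a point): The free end of the red bar, half-way up it, 118 mm from the hinge. The bar is 8 mm thick and 12 mm high (from 16 to 28 mm over the deck plane), with the hinge hub 20 mm wide.
- beaker: Bystander, leave alone: a squat clear glass beaker with some liquid, 73 mm wide, 90 mm tall. Origin under its centre.
- glue_stick: Bystander, leave alone: a glue stick with a red cap standing upright, 24 mm wide, 85 mm tall. Origin under its centre.
- green_pen: Bystander, leave alone: a green felt pen lying flat, 120 mm long. Origin under its centre.
- flask: Bystander, leave alone: a conical glass flask with pink liquid, 78 mm wide, 112 mm tall. Origin under its centre.
- calculator: Bystander, leave alone: a black pocket calculator lying flat, 148 x 78 x 14 mm. Origin under its centre.
- eraser: Bystander, leave alone: a blue and white eraser lying flat, 42 x 19 x 12 mm. Origin under its centre.
Things that resemble listed ones, but are neither listed nor needed, are in the scene too. There is more than one size of the roller; the job needs the largest.

How it is judged:
On the way:
1. the roller is home in the seat against the end stop while the bar is still open (x of roller in the frame of track between 0.091 and 0.102 m and z of roller in the frame of track between 0.016 and 0.0235 m and angle between the y axis of roller and the y axis of track, either way round below 0.15 rad and value of joint gate above 0.3 rad), for 0.2 s.
At the end, for the whole second after the job is handed in: The roller rests in the seat (centre within about 5 mm of home along the track, down in the seat, within 0.15 rad of square to the track), still, and the red bar is shut across the track to within 0.08 rad (x of roller in the frame of track between 0.091 and 0.102 m and z of roller in the frame of track between 0.016 and 0.0235 m and angle between the y axis of roller and the y axis of track, either way round below 0.15 rad and linear speed of roller below 0.02 m/s and value of joint gate below 0.08 rad); the robot touches nothing.
It fails at once if the roller is lifted off the track (more than 10 mm) or comes off it (z of roller in the frame of track above 0.035 m or z of roller in the frame of track below 0.01 m).
It fails at once if the roller runs free, rolls back or is flicked (faster than 0.3 m/s) (linear speed of roller above 0.3 m/s).
It fails at once if a bystander is moved more than 20 mm or tipped (distance of any of beaker, glue_stick, green_pen, flask, calculator, eraser from where it was at the start of the episode above 0.02 m or angle between any of beaker, glue_stick, flask's own z axis and vertical above 0.35 rad).
It also fails if it takes over 58 s, if anything falls off the work surface, if the arm or the gripper's body presses on something with over 40 N, if the wrist force passes 120 N, or if a joint passes its speed limit or range.

## Working session

There is one attempt and no reset: what is moved stays moved. The work goes in short steps, Python scripts to look and compute and a shell command to move; the robot and the scene stay as the last step left them, time stands still between calls to the robot, and variables do not carry over. Pictures are saved under pics/ and viewed, at most 10 in all, crops included, and the job is handed in when it is done.

```bash
mkdir -p pics; ls; cat > h.py <<'E'
import numpy as np, cv2
from rig import bot
def cam(n):
    p=bot.camera_params(n); R=cv2.Rodrigues(np.array(p['rvec'],float))[0]
    return np.array(p['K'],float),p['k1'],R,np.array(p['tvec'],float).ravel()
def ray(n,u,v):
    K,k1,R,t=cam(n)
    xy=cv2.undistortPoints(np.array([[[u,v]]],float),K,np.array([k1,0,0,0.]))[0,0]
    return -R.T@t, R.T@np.array([xy[0],xy[1],1.])
def onz(n,u,v,z):
    o,d=ray(n,u,v); return o+d*(z-o[2])/d[2]
def proj(n,P):
    K,k1,R,t=cam(n)
    return cv2.projectPoints(np.array(P,float).reshape(-1,1,3),cv2.Rodrigues(R)[0],t,K,np.array([k1,0,0,0.]))[0][:,0]
def cloud(n,dep):
    K,k1,R,t=cam(n); v,u=np.mgrid[:480,:640]
    xy=cv2.undistortPoints(np.stack([u,v],-1).reshape(-1,1,2).astype(float),K,np.array([k1,0,0,0.]))[:,0]
    c=np.c_[xy,np.ones(len(xy))]*dep.reshape(-1,1)
    return ((c-t)@R).reshape(480,640,3)
E
python3 - <<'E'
from h import *
for n in ('top','side'):
    i,d=bot.read_camera(n); cv2.imwrite(f'pics/{n}0.png',i[...,::-1]); np.save(f'{n}0.npy',d); K,k,R,t=cam(n); print(n,K[0,0],k,-R.T@t,R[2])
s=bot.read_state(); print(s['time_s'],s['position'],s['tcp_rot'],s['ft_force'],s['gripper_width'])
E
```

```text
pics
top 561.4617210262907 -0.11345468245965577 [ 0.27370995 -0.04576013  1.66444578] [ 0.18241792  0.01934332 -0.98303079]
side 534.2948722470368 0.02342873193582221 [ 0.38875257 -1.13462731  1.06349762] [ 0.11536735  0.7453237  -0.65664523]
0.1 [0.25279841 0.51589156 0.25541065] [-3.64369476e-04  2.25914556e-01  9.74146751e-01 -7.66882417e-04] [ 0.08946404  0.60574666 -0.26195379] 0.08514209351680245
```

View pics/top0.png

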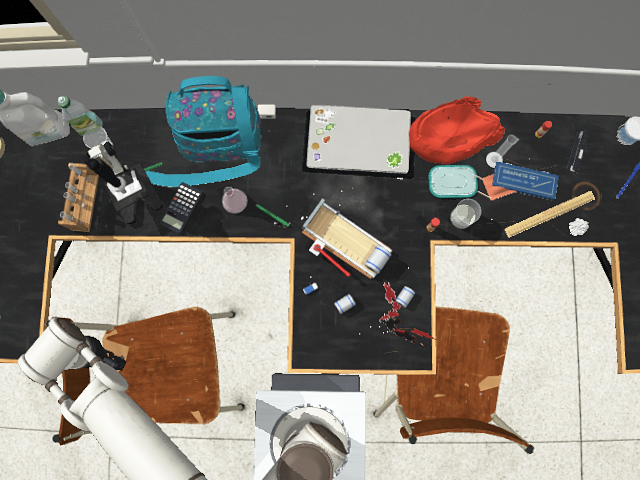

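View pics/side0.png

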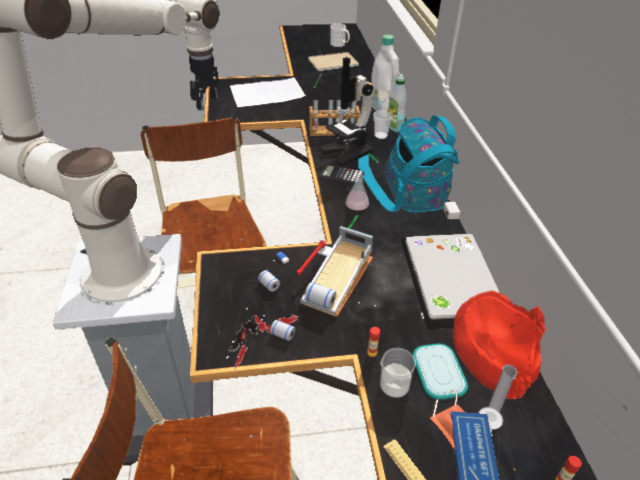

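The top view shows the rig with the roller at about (378,260), the end stop at about (312,218), and the red bar from (317,247) to (350,275). Uphill is mostly +y. Next: crops at higher magnification.

```bash
python3 - <<'E'
from h import *
t=cv2.imread('pics/top0.png')[185:310,285:445]; s=cv2.imread('pics/side0.png')[215:325,270:400]
t=cv2.resize(t,None,fx=5,fy=5,interpolation=cv2.INTER_CUBIC)[:600]
s=cv2.resize(s,None,fx=5,fy=5,interpolation=cv2.INTER_CUBIC); cv2.imwrite('pics/tc.png',t); cv2.imwrite('pics/sc.png',s)
for n in('top','side'):
    d=np.load(n+'0.npy'); P=cloud(n,d)
    for u,v in ((378,260),(340,240),(317,247),(350,275)) if n=='top' else ((321,294),(335,270),(310,258),(355,238)): print(n,u,v,P[v,u].round(3))
E
```

```text
top 378 260 [ 0.528 -0.188  0.075]
top 340 240 [ 0.591 -0.079  0.041]
top 317 247 [ 0.563 -0.012  0.074]
top 350 275 [ 0.494 -0.111 -0.004]
side 321 294 [ 0.533 -0.204  0.063]
side 335 270 [ 0.589 -0.09   0.032]
side 310 258 [ 0.522 -0.067  0.063]
side 355 238 [ 0.659 -0.003  0.067]
```

View pics/tc.png

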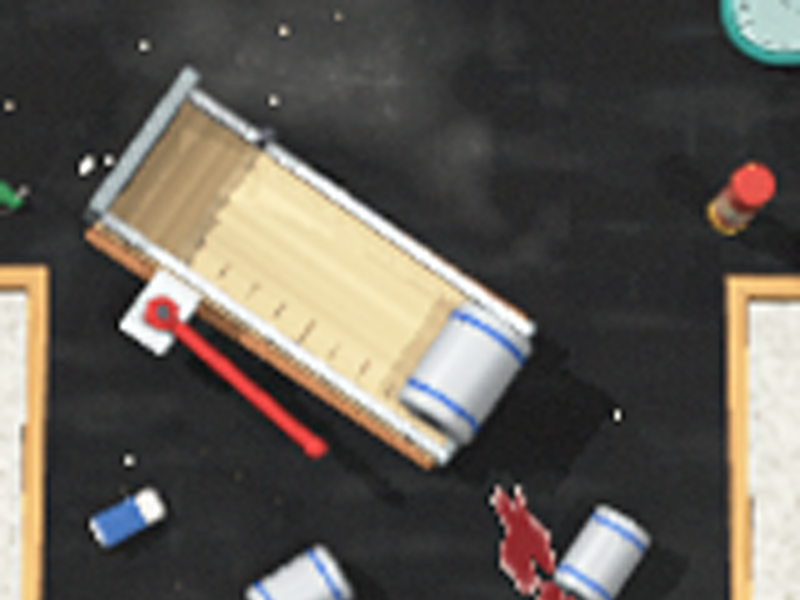

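View pics/sc.png

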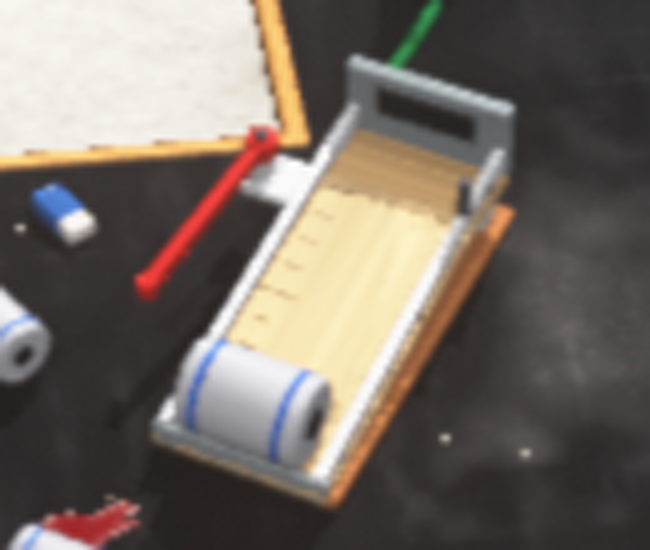

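The crops show the hinge, pin, rail ends and bar tip clearly: top crop (162,312), (266,135), (535,325)/(440,462) and (318,450). I'll fit x, y and yaw of the rig to these points.

```bash
cat > fit.py <<'E'
from h import *
from scipy.optimize import least_squares
C={'top':[((62,75,28),(162,312)),((71,-45,36),(266,135)),((-123,45,10),(447,457)),((-123,-45,10),(532,327)),((122,0,40),(152,146))],
'side':[((62,75,28),(262,135)),((71,-45,36),(465,180)),((-123,-45,10),(322,478)),((-123,45,10),(172,415))]}
O={'top':(285,185),'side':(270,215)}
def T(x,y,w):
    R=cv2.Rodrigues(np.array([0,0,w]))[0]@cv2.Rodrigues(np.array([0,-.14,0]))[0]
    return R,np.array([x,y,.034])
def res(p,a=False):
    R,t=T(*p); r=[]
    for n in C:
        P=np.array([c[0] for c in C[n]])/1000@R.T+t
        uv=(np.array([c[1] for c in C[n]])+.5)/5-.5+np.array(O[n])
        r.append(proj(n,P)-uv)
    return r if a else np.concatenate(r).ravel()
E
python3 - <<'E'
from fit import *
f=least_squares(res,[.59,-.09,1.0],loss='soft_l1'); print(f.x,[a.round(1).tolist() for a in res(f.x,True)])
np.save('rig.npy',f.x); R,t=T(*f.x)
for n,p in dict(roller=(-103,0,25),seat=(97,0,20),piv=(62,75,22),stop=(122,0,40)).items(): print(n,(R@np.array(p)/1000+t).round(4))
# bar tip by plane z=22..28 deck
for n,uv in (('top',(318,450)),('side',(147,287))):
    o,d=ray(n,*((np.array(uv)+.5)/5-.5+np.array(O[n])))
    a=R.T@(o-t);b=R.T@d;q=(a+b*(.026-a[2])/b[2])*1e3; v=q-np.array([62,75,26]); print(n,q.round(1),np.hypot(*v[:2]),np.arctan2(-v[0],-v[1]))
print(R.round(4))
E
```

```text
[ 0.59444781 -0.10164983  0.99276777] [[[0.1, 0.3], [0.2, -0.1], [0.0, -0.6], [-0.4, 0.3], [-0.0, 0.0]], [[0.2, 0.2], [0.4, -0.2], [0.2, -0.6], [-1.0, 0.7]]]
roller [ 0.5368 -0.19    0.0444]
seat [ 0.6454 -0.0235  0.0673]
piv [ 0.5635 -0.0118  0.0644]
stop [ 0.6574 -0.0051  0.0906]
top [-56.9  88.6  26. ] 119.66215996683721 1.685059115116027
side [-59.5  87.5  26. ] 122.17580536091714 1.673224890636881
[[ 0.541  -0.8375 -0.0762]
 [ 0.8293  0.5464 -0.1169]
 [ 0.1395  0.      0.9902]]
```

```bash
python3 -m handwheel '[[[0,0,0,7,40],[0,0,0,7,40],[0,0,0,7,40],[0,0,0,7,40],[0,0,0,7,40],[0,0,0,7,40],[0,0,0,7,40],[0,0,0,7,40]]]'; python3 -m handwheel '[[[0,0,0,7,40],[0,0,0,7,40],[0,0,0,7,40],[0,0,0,7,40],[0,0,0,7,40],[0,0,0,6,40]]]'; cat > st.py <<'E'
from h import *
from fit import T
p=np.load('rig.npy'); s=bot.read_state(); R,t=T(*p); w=p[2]
ex=np.array([np.cos(w),np.sin(w)]); d=np.array(s['position'])
q=np.array(s['tcp_rot']); Rt=cv2.Rodrigues(q[1:]/np.linalg.norm(q[1:])*2*np.arccos(q[0]))[0]
tips=R.T@(d+Rt[:,2]*.020-t)
print('t',round(s['time_s'],2),'tcp',d.round(4),'tip in track',(tips*1e3).round(1),'yawerr deg',np.degrees(np.arctan2(Rt[1,0],Rt[0,0])-w).round(2),'F',np.round(s['ft_force'],1),'w',round(s['gripper_width'],4))
E
python3 st.py; python3 -c "
from h import *
print(onz('top',405,296,.02))"
```

```text
time_s: 0.77
position: [0.2529, 0.516, 0.2557]
tcp_rot: [0.0, 0.659, 0.752, -0.001]
ft_force: [-0.4, 0.3, -0.1]
gripper_width: 0.0398
gripper_force: 0.0
time_s: 1.27
position: [0.2529, 0.516, 0.2557]
tcp_rot: [0.0, 0.881, 0.474, -0.001]
ft_force: [-0.0, 0.3, -0.6]
gripper_width: 0.0396
gripper_force: 0.0
t 1.27 tcp [0.2529 0.516  0.2557] tip in track [355.6 623.5 153.6] yawerr deg -0.33 F [-0.   0.3 -0.6] w 0.0396
[ 0.43051797 -0.27170516  0.02      ]
```

```bash
python3 -m handwheel '[[[-24.3,31.2,0,0,40],[-24.3,31.2,0,0,40],[-24.3,31.2,0,0,40],[-24.3,31.2,0,0,40],[-24.3,31.2,0,0,40],[-24.3,31.2,0,0,40],[-24.3,31.2,0,0,40],[-24.3,31.2,0,0,40]]]' >/dev/null; python3 -m handwheel '[[[-24.3,31.2,0,0,40],[-24.3,31.2,0,0,40],[-24.3,31.2,0,0,40],[-24.3,31.2,0,0,40],[-24.3,31.2,0,0,40],[-24.3,31.2,0,0,40],[-24.3,31.2,0,0,40],[-24.3,31.2,0,0,40]]]'>/dev/null;  python3 -m handwheel '[[[-24.3,31.2,0,0,40],[-24.3,31.2,0,0,40],[-24.3,31.2,0,0,40],[-24.3,31.2,0,0,40],[0,0,0,0,40],[0,0,0,0,40]]]'; python3 st.py
```

```text
time_s: 3.1
position: [0.51, -0.2332, 0.2552]
tcp_rot: [-0.001, 0.88, 0.475, -0.0]
ft_force: [-0.1, -0.2, -1.1]
gripper_width: 0.04
gripper_force: 0.0
t 3.1 tcp [ 0.51   -0.2332  0.2552] tip in track [-126.7   -1.1  221. ] yawerr deg -0.15 F [-0.1 -0.2 -1.1] w 0.04
```

```bash
python3 -m handwheel '[[[0,-1,34,0,40],[0,0,34,0,40],[0,0,34,0,40],[0,0,34,0,40],[0,0,25,0,40],[0,0,20,0,40],[0,0,18,0,40],[0,0,0,0,40]]]'>/dev/null; python3 st.py;  python3 - <<'E'
from h import *
i,d=bot.read_camera('side'); cv2.imwrite('pics/s1.png',cv2.resize(i[200:330,250:410,::-1],None,fx=4,fy=4,interpolation=cv2.INTER_CUBIC))
E
```

```text
t 3.77 tcp [ 0.5065 -0.2277  0.0533] tip in track [-152.2    5.    20.8] yawerr deg 0.08 F [ 0.2 -0.3  0.3] w 0.04
```

View pics/s1.png

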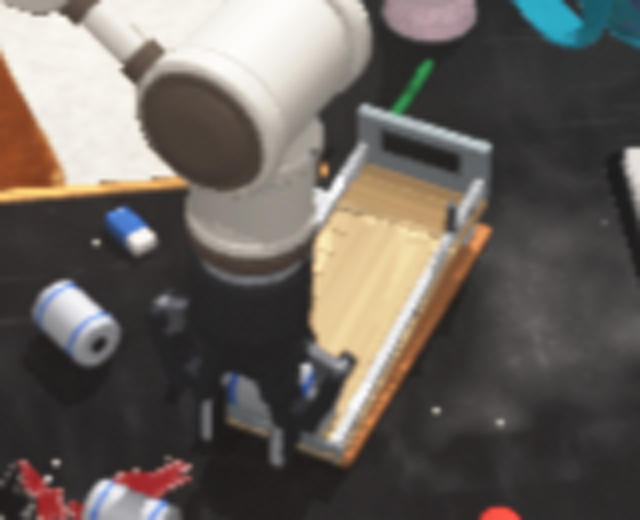

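The fingers are down behind the roller, at about (205,415) and (277,445), straddling its centre. I'll shift 5 mm right and start pushing.

```bash
python3 -m handwheel '[[[0,4,0,0,40],[3,1,0,0,40],[3,0,0,0,40],[3,0,0,0,40],[3,0,0,0,40],[3,0,-0.4,0,40],[3,0,-0.4,0,40],[3,0,-0.4,0,40]]]'; python3 st.py
```

```text
time_s: 4.48
position: [0.5253, -0.2165, 0.0589]
tcp_rot: [0.0, 0.879, 0.476, -0.0]
ft_force: [-1.0, -2.4, 2.8]
gripper_width: 0.0399
gripper_force: 1.3
t 4.48 tcp [ 0.5253 -0.2165  0.0589] tip in track [-131.9   -4.8   23.6] yawerr deg 0.01 F [-1.  -2.4  2.8] w 0.0399
```

```bash
python3 -m handwheel '[[[3,0,-0.4,0,40],[3,0,-0.4,0,40],[3,0,-0.4,0,40],[3,0,-0.4,0,40],[3,0,-0.4,0,40],[3,0,-0.4,0,40],[3,0,-0.4,0,40],[3,0,-0.4,0,40]]]'; python3 st.py;  python3 - <<'E'
from h import *
i,d=bot.read_camera('side'); cv2.imwrite('pics/s2.png',cv2.resize(i[200:330,250:410,::-1],None,fx=4,fy=4,interpolation=cv2.INTER_CUBIC))
E
```

```text
time_s: 5.15
position: [0.5383, -0.1959, 0.0617]
tcp_rot: [-0.0, 0.879, 0.476, -0.0]
ft_force: [-1.4, -1.8, 1.6]
gripper_width: 0.0405
gripper_force: 1.3
t 5.15 tcp [ 0.5383 -0.1959  0.0617] tip in track [-107.5   -4.5   22.9] yawerr deg 0.0 F [-1.4 -1.8  1.6] w 0.0405
```

View pics/s2.png

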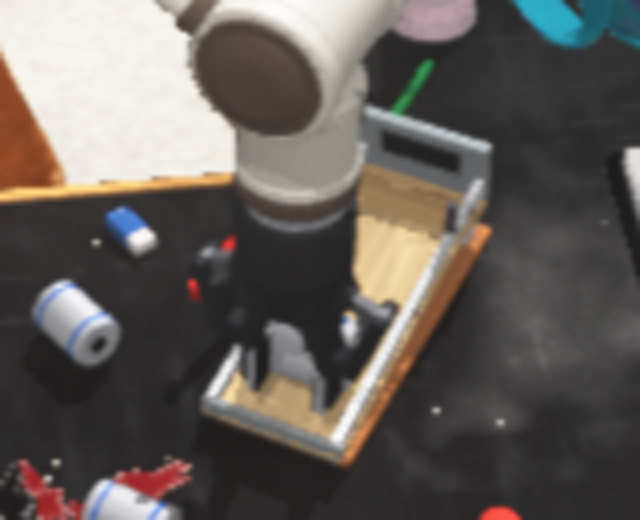

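The roller is off the lip and moving up squarely between the fingers, at about (290,350). I'll keep pushing with the tips slightly lower.

```bash
python3 -m handwheel '[[[3,0,0.1,0,40],[3,0,0.1,0,40],[3,0,0.1,0,40],[4,0,0,0,40],[4,0,-0.4,0,40],[4,0,-0.6,0,40],[4,0,-0.6,0,40],[4,0,-0.6,0,40]]]'|sed -n 4p; python3 st.py; python3 -m handwheel '[[[4,0,-0.6,0,40],[4,0,-0.6,0,40],[4,0,-0.6,0,40],[4,0,-0.6,0,40],[4,0,-0.6,0,40],[4,0,-0.6,0,40],[4,0,-0.6,0,40],[4,0,-0.6,0,40]]]'|sed -n 4p; python3 st.py
```

```text
ft_force: [-2.1, -2.2, 2.1]
t 5.87 tcp [ 0.5542 -0.1715  0.0637] tip in track [-78.3  -4.5  20.8] yawerr deg 0.01 F [-2.1 -2.2  2.1] w 0.04
ft_force: [-2.1, -2.3, 1.9]
t 6.53 tcp [ 0.5717 -0.1447  0.0684] tip in track [-46.   -4.5  21.1] yawerr deg 0.0 F [-2.1 -2.3  1.9] w 0.0402
```

```bash
python3 -m handwheel '[[[4,0,-0.6,0,40],[4,0,-0.6,0,40],[4,0,-0.6,0,40],[4,0,-0.6,0,40],[4,0,-0.6,0,40],[4,0,-0.6,0,40],[4,0,-0.6,0,40],[4,0,-0.6,0,40]]]'|sed -n 4p; python3 st.py; python3 -m handwheel '[[[4,0,-0.6,0,40],[4,0,-0.6,0,40],[4,0,-0.6,0,40],[4,0,-0.6,0,40],[3,0,-0.4,0,40],[3,0,-0.4,0,40],[2,0,-0.3,0,40],[2,0,-0.3,0,40]]]'|sed -n 4p; python3 st.py;  python3 - <<'E'
from h import *
for n,b in(('side',(200,330,250,410)),('top',(190,290,290,400))):
    i,d=bot.read_camera(n); np.save('d_'+n,d); cv2.imwrite('pics/'+n[0]+'3.png',cv2.resize(i[b[0]:b[1],b[2]:b[3],::-1],None,fx=4,fy=4,interpolation=cv2.INTER_CUBIC))
E
```

```text
ft_force: [-1.2, -2.6, 1.4]
t 7.2 tcp [ 0.5892 -0.118   0.0732] tip in track [-13.7  -4.5  21.4] yawerr deg 0.0 F [-1.2 -2.6  1.4] w 0.0399
ft_force: [-0.7, -1.8, 2.8]
t 7.87 tcp [ 0.6033 -0.0964  0.077 ] tip in track [12.4 -4.5 21.5] yawerr deg 0.01 F [-0.7 -1.8  2.8] w 0.0399
```

View pics/s3.png

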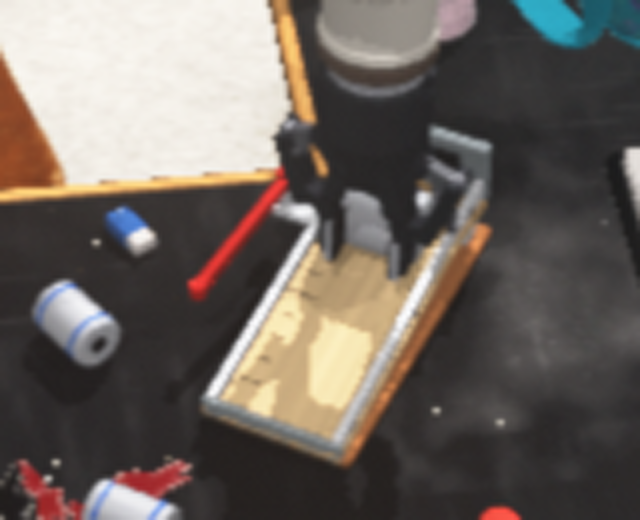

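The roller is just below the ridge, at about (365,225), still square and in contact. Now slow over the ridge.

```bash
python3 -m handwheel '[[[2,0,-0.3,0,40],[2,0,-0.3,0,40],[2,0,-0.3,0,40],[2,0,-0.3,0,40],[2,0,-0.3,0,40],[2,0,-0.3,0,40],[2,0,-0.3,0,40],[2,0,-0.3,0,40]]]'|sed -n 4p; python3 st.py; python3 -m handwheel '[[[2,0,-0.3,0,40],[2,0,-0.3,0,40],[2,0,-0.3,0,40],[2,0,-0.3,0,40],[2,0,-0.3,0,40],[2,0,-0.3,0,40]]]'|sed -n 4p; python3 st.py
```

```text
ft_force: [-1.3, -2.2, 1.5]
t 8.63 tcp [ 0.612  -0.0829  0.0794] tip in track [28.6 -4.5 21.7] yawerr deg 0.0 F [-1.3 -2.2  1.5] w 0.0399
ft_force: [0.1, 0.9, 0.8]
t 9.13 tcp [ 0.6186 -0.0724  0.081 ] tip in track [41.1 -4.3 21.5] yawerr deg -0.0 F [0.1 0.9 0.8] w 0.04
```

```bash
python3 -m handwheel '[[[0,0,0,0,40],[0,0,0,0,40],[0,0,0,0,40],[0,0,0,0,40],[0,0,0,0,40],[0,0,0,0,40],[-2,0,0,0,40],[-3,0,0,0,40]]]'|sed -n 4p; python3 -m handwheel '[[[-10,0,0,0,40],[-10,0,-10,0,40],[-10,0,-15,0,40],[-10,0,-30,0,40],[-30,0,-30,0,40],[-30,0,-30,0,0],[0,0,0,0,0],[0,0,0,0,0]]]'; python3 st.py;  python3 - <<'E'
from h import *
i,d=bot.read_camera('side'); cv2.imwrite('pics/s4.png',cv2.resize(i[200:330,250:410,::-1],None,fx=4,fy=4,interpolation=cv2.INTER_CUBIC))
i,d=bot.read_camera('top'); cv2.imwrite('pics/t4.png',cv2.resize(i[190:310,280:410,::-1],None,fx=4,fy=4,interpolation=cv2.INTER_CUBIC))
a=cv2.imread('pics/s4.png');b=cv2.imread('pics/t4.png');h=max(len(a),len(b))
c=np.hstack([cv2.copyMakeBorder(x,0,h-len(x),0,0,0) for x in(a,b)]); cv2.imwrite('pics/c4.png',cv2.resize(c,(800,int(h*800/c.shape[1]))))
E
```

```text
ft_force: [-0.2, -0.6, -0.1]
time_s: 10.47
position: [0.562, -0.1627, 0.1985]
tcp_rot: [0.002, 0.88, 0.475, 0.002]
ft_force: [0.3, -0.1, -0.5]
gripper_width: 0.004
gripper_force: 0.0
t 10.47 tcp [ 0.562  -0.1627  0.1985] tip in track [-48.   -6.3 152.7] yawerr deg -0.18 F [ 0.3 -0.1 -0.5] w 0.004
```

View pics/c4.png

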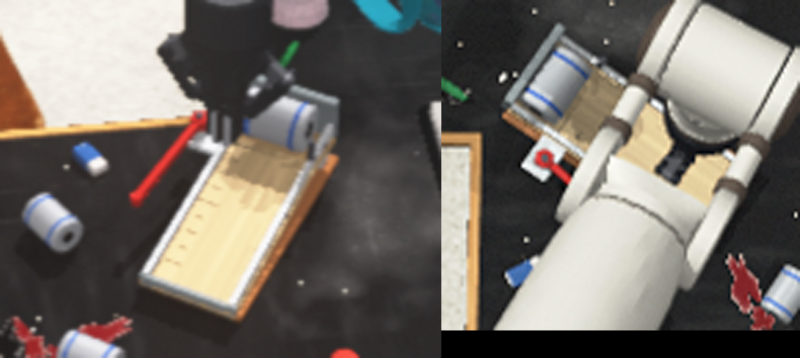

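The left (side) view shows the roller lying square against the end stop at about (285,118), and the top view agrees at (557,83). The bar is still open. Next I'll compute the finger path for sweeping the bar shut.

```bash
cat > bar.py <<'E'
from h import *
from fit import T
p=np.load('rig.npy'); R,t=T(*p); s=bot.read_state(); w=p[2]
M=np.array([[np.cos(w),np.sin(w),0],[np.sin(w),-np.cos(w),0],[0,0,-1]]) # world->tool rows
def tcp(x,y,z=15): return R@np.array([x,y,z])/1e3+t+[0,0,.025]
def f(th,gap=0,r=80):
    c,s_=np.cos(th),np.sin(th); h=4+gap+11*abs(c)+14.5*abs(s_)
    return tcp(62-r*s_-h*c, 75-r*c+h*s_)
cur=np.array(s['position'])
for th,g in [(1.68,14)]+[(a,0) for a in (1.68,1.5,1.3,1.1,.9,.7,.5,.3,.15,0)]:
    n=f(th,g); print(th,n.round(4),'tool step mm',(M@(n-cur)*1e3).round(1)); cur=n
for nm,uv in dict(eraser=(310,288),decoy=(345,304)).items(): print(nm,(R.T@(onz('top',*uv,.01)-t)*1e3).round())
E
python3 bar.py
```

```text
1.68 [ 0.4877 -0.0509  0.0719] tool step mm [  51.5 -121.1  122.9]
1.68 [ 0.4985 -0.0598  0.0717] tool step mm [-1.5 13.9  0.2]
1.5 [ 0.5088 -0.0709  0.0712] tool step mm [-3.7 14.7  0.5]
1.3 [ 0.5203 -0.0803  0.071 ] tool step mm [-1.5 14.8  0.2]
1.1 [ 0.5341 -0.0875  0.0712] tool step mm [ 1.4 15.5 -0.2]
0.9 [ 0.5498 -0.0921  0.0718] tool step mm [ 4.7 15.6 -0.7]
0.7 [ 0.5667 -0.0933  0.073 ] tool step mm [ 8.2 14.8 -1.2]
0.5 [ 0.584  -0.0908  0.0746] tool step mm [11.6 13.2 -1.6]
0.3 [ 0.6009 -0.0842  0.0767] tool step mm [14.7 10.5 -2.1]
0.15 [ 0.6126 -0.0767  0.0785] tool step mm [12.7  5.7 -1.8]
0 [ 0.6229 -0.0672  0.0804] tool step mm [13.7  3.4 -1.9]
eraser [ 10. 180. -26.]
decoy [-101.  161.  -10.]
```

```bash
python3 -m handwheel '[[[12.9,-30.3,0,0,0],[12.9,-30.3,0,0,0],[12.9,-30.3,0,0,0],[12.9,-30.3,0,0,0],[0,0,30,0,0],[0,0,30,0,0],[0,0,30,0,0],[0,0,0,0,0]]]'; python3 bar.py|head -1;  python3 - <<'E'
from h import *
i,d=bot.read_camera('side'); cv2.imwrite('pics/s5.png',cv2.resize(i[200:330,250:410,::-1],None,fx=4,fy=4,interpolation=cv2.INTER_CUBIC))
E
```

```text
time_s: 11.23
position: [0.4827, -0.0478, 0.0981]
tcp_rot: [-0.006, 0.879, 0.477, -0.005]
ft_force: [-0.2, 0.7, -0.6]
gripper_width: -0.0
gripper_force: 0.0
1.68 [ 0.4877 -0.0509  0.0719] tool step mm [ 0.1  5.9 26.1]
```

View pics/s5.png

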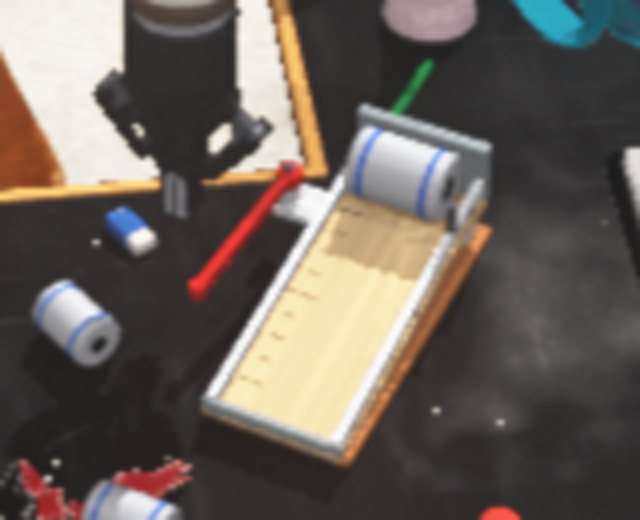

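The closed fingertips are at about (175,205), outside the bar, and the path is clear. The roller is still home at (400,170). Lowering and starting the sweep.

```bash
python3 -m handwheel '[[[0,0,13,0,0],[0,3,13,0,0],[-0.5,6,0,0,0],[-0.5,6,0,0,0],[-0.5,5,0,0,0],[-1.5,5,0.2,0,0],[-1.5,5,0.2,0,0],[-1,5,0.1,0,0]]]'|sed -n '2,4p'; python3 -m handwheel '[[[-0.5,5,0.1,0,0],[-0.5,5,0.1,0,0],[-0.5,5,0,0,0],[0.5,5,0,0,0],[0.5,5,-0.1,0,0],[0.5,5,-0.1,0,0],[1.5,5,-0.2,0,0],[1.5,5,-0.2,0,0]]]'|sed -n '2,4p'; python3 st.py
```

```text
position: [0.5154, -0.0749, 0.0793]
tcp_rot: [0.0, 0.879, 0.476, 0.0]
ft_force: [-1.2, 0.8, -0.4]
position: [0.5503, -0.0938, 0.0791]
tcp_rot: [-0.0, 0.879, 0.476, -0.0]
ft_force: [-1.2, 1.7, 1.5]
t 12.62 tcp [ 0.5503 -0.0938  0.0791] tip in track [-13.9  41.3  27.3] yawerr deg 0.0 F [-1.2  1.7  1.5] w 0.0001
```

```bash
python3 -m handwheel '[[[2.7,5,1,0,0],[2.7,5,1,0,0],[2.8,4.8,1,0,0],[3.9,4.4,0.5,0,0],[3.9,4.4,0,0,0],[3.8,4.4,-0.5,0,0],[4.9,3.5,-0.7,0,0],[4.9,3.5,-0.7,0,0]]]'|sed -n '2,4p'; python3 st.py; python3 -m handwheel '[[[4.9,3.5,-0.7,0,0],[4.2,1.9,-0.6,0,0],[4.2,1.9,-0.6,0,0],[4.2,1.9,-0.6,0,0],[3,1,-0.4,0,0],[3,1,-0.4,0,0],[2,0.5,-0.3,0,0],[2,0,-0.3,0,0]]]'|sed -n '2,4p'; python3 st.py; python3 bar.py | tail -3
```

```text
position: [0.5955, -0.088, 0.0769]
tcp_rot: [-0.0, 0.879, 0.476, -0.0]
ft_force: [-1.2, -0.2, 0.3]
t 13.28 tcp [ 0.5955 -0.088   0.0769] tip in track [15.   6.6 21. ] yawerr deg -0.01 F [-1.2 -0.2  0.3] w -0.0001
position: [0.6204, -0.0714, 0.0814]
tcp_rot: [0.0, 0.879, 0.476, 0.0]
ft_force: [-0.0, 0.1, -0.0]
t 13.95 tcp [ 0.6204 -0.0714  0.0814] tip in track [43.  -5.2 21.6] yawerr deg 0.0 F [-0.   0.1 -0. ] w -0.0002
0 [ 0.6229 -0.0672  0.0804] tool step mm [13.7  3.4 -1.9]
eraser [ 10. 180. -26.]
decoy [-101.  161.  -10.]
```

```bash
python3 -m handwheel '[[[1,0,-0.1,0,0],[1,0,-0.1,0,0],[1,0,-0.1,0,0],[1,0,-0.1,0,0]]]'|sed -n '2,4p'; python3 -m handwheel '[[[1,0,-0.1,0,0],[1,0,-0.1,0,0]]]'|sed -n '2,4p'; python3 st.py
```

```text
position: [0.6215, -0.0698, 0.0816]
tcp_rot: [0.001, 0.879, 0.476, -0.002]
ft_force: [-4.8, -9.9, 1.1]
position: [0.6217, -0.0695, 0.0816]
tcp_rot: [0.001, 0.879, 0.476, -0.003]
ft_force: [-7.9, -13.8, 0.9]
t 14.45 tcp [ 0.6217 -0.0695  0.0816] tip in track [45.1 -5.2 21.5] yawerr deg 0.02 F [ -7.9 -13.8   0.9] w 0.0001
```

Force has built up to 16 N at the mechanical limit, so the bar is shut. Backing off, raising the hand and checking.

```bash
python3 -m handwheel '[[[-10,0,0,0,0],[-15,0,0,0,0],[-15,0,-10,0,0],[-20,0,-30,0,0],[-30,0,-30,0,0],[-30,0,-30,0,0],[-35,0,-20,0,0],[-35,0,0,0,0]]]'>/dev/null; python3 -m handwheel '[[[-30,0,-20,0,0],[-30,0,-20,0,0],[0,0,0,0,0],[0,0,0,0,0]]]'|sed -n '2,4p';  python3 - <<'E'
from h import *
i,d=bot.read_camera('side'); a=cv2.resize(i[200:330,250:410,::-1],(480,390),interpolation=cv2.INTER_CUBIC)
i,d=bot.read_camera('top'); b=cv2.resize(i[190:300,290:395,::-1],(310,325),interpolation=cv2.INTER_CUBIC)
cv2.imwrite('pics/c6.png',np.hstack([a,cv2.copyMakeBorder(b,0,65,0,0,0)]))
E
```

```text
position: [0.4871, -0.2767, 0.2424]
tcp_rot: [0.001, 0.88, 0.475, 0.001]
ft_force: [0.1, 0.5, -1.0]
```

View pics/c6.png

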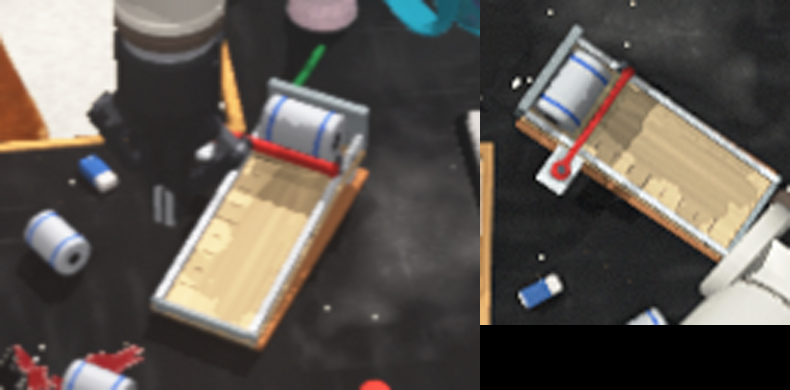

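The bar lies straight across the track onto the pin, top view (563,168) to (627,70). The roller sits square against the stop, and the hand is clear.

```bash
python3 -c "
from rig import bot
print(bot.sign_off())"
```

```text
the job is handed in; nothing more can be done
None
```

The roller is home against the end stop, the red bar is shut across the track, the hand is clear and the job is handed in; the hand-in returned no verdict, so this rests on the last camera pictures.

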